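Plug the check weight into the balance

TASK

Do the daily balance check: lift the biggest of the three steel weights out of its wooden rack, feel for the hidden hole in the black seat of the balance with the weight's stem until it drops in, and leave the weight standing upright there, fully home with its shoulder flat on the seat. Press gently: never push the sprung seat down near its overload stop, and leave the other weights, the bottle and the jar where they are.

Things in the scene. Friction and masses are not known exactly. Their poses are not given: they have to be found in the camera images.
- big_centre (a point): The biggest weight: upright steel cylinder, 30 mm in diameter, 46 mm tall; point at its centre, z along its axis (round: yaw means nothing). A small knob on top ends 35 mm above the point. 23 mm below the point is its flat lower face (shoulder), with a centred stem under it (see big_foot). About 0.26 kg. Starts in any of the rack's three holes, shoulder on the rack's top; lift 20 mm to clear.
- seat_centre (a point): Centre of the balance's flat matt-black seat, on its top (78 mm above the bench), z up. It shows 60 mm across inside a metal ring that rises 5 mm above it (94 mm outside). One round blind hole, 13.5 mm wide, 16 mm deep, is in the seat, black in black and invisible: its centre is 3 to 10 mm from this point, direction unknown, new every time. The seat is slippery (friction about 0.25).
- seat (a joint): How far the sprung black seat is pressed down, in m: 0 at rest. It stays at 0 up to about 3.5 N, then sinks 1 mm for each further 1.5 N and springs back, without moving sideways; it carries the weight without sinking. At 7 mm (about 14 N) it is overloaded; hard stop at 10 mm.
- balance: Laboratory balance, fixed: white housing 290 x 200 mm, 80 mm tall, grey sloped display panel on the side towards the robot; origin on the bench under the housing's middle, x away from the panel. The seat's centre is 35 mm from the middle along x.
- rack: Fixed wooden weight rack, 60 x 180 x 30 mm (x, y, z); origin at the centre of its underside. Three holes, 17 mm wide, on its top along its y axis at -60, 0 and +60 mm, each with a weight standing in it.
- middle_centre (a point): Bystander: the middle-sized steel weight in the rack, cylinder 23 mm in diameter and 32 mm tall, same shape otherwise; this point is the centre of the cylinder.
- small_centre (a point): Bystander: the smallest steel weight in the rack, cylinder 18 mm in diameter and 24 mm tall, same shape otherwise; this point is the centre of the cylinder.
- amber: Bystander: small amber glass bottle, 40 mm in diameter, 75 mm tall, standing on the bench; origin at the centre of its underside.
- jar: Bystander: small clear jar with a white cap, 48 mm in diameter, 45 mm tall, standing on the bench; origin at the centre of its underside.
- big_foot (a point): Centre of the lower end of the biggest weight's stem, 37 mm below big_centre. The stem is 12 mm in diameter and sticks out 14 mm below the shoulder; its end has a 1.5 mm chamfer.
Mind the look-alikes: they are no part of the job. Leave any blue look-alike of the part that bears big_centre alone.

How it is judged:
By the outcome, as a careful person would: the job done as asked, in the order asked, and still so for the second after the job is handed in, with the robot touching nothing.
It also fails if it takes over 61 s, if anything falls off the work surface, if the arm or the gripper's body presses on something with over 40 N, if the wrist force passes 120 N, or if a joint passes its speed limit or range.

ROBOT

A 6-joint arm with a two-finger parallel gripper is mounted at the origin on the work surface. World frame = base frame: x ahead of the robot, y to its left, z up, the work surface at z = 0. Lengths are in m, angles in rad, forces in N, time in s.
With the tool pointing down it reaches from about 0.35 to 0.85 m from the base axis. Payload 8.1 kg.
Tool frame: the origin (TCP) lies midway between the tips of the shut fingers; the grasp point (between the pads) lies 19 mm behind it (bot.grip_point_offset is the distance from the TCP to the grasp point, in m); z points along the fingers, y is the direction in which the jaws open and shut (so a half turn about z gives the same grasp; the last joint's range is limited). The gripper opens to 85 mm and grips with 20 to 120 N. Pads are 22 mm wide; open, the fingers measure 114 mm over their backs; the gripper's body (76 mm by 85 mm) begins 54 mm behind the grasp point. The pads swing forward as they close: fully open they stand 13 mm farther back than shut.
Start: joints at [-1.202, 0.13, 1.488, -0, 1.523, -0.085], TCP at [0.263, -0.539, 0.231] pointing down, gripper open.
Joint ranges: [-2.96, 2.96], [-0.89, 2.26], [0.02, 2.5], [-1.34, 4.48], [0, 2.73], [-2.66, 2.66]. Speed limits (rad/s): [2.39, 2.39, 2.79, 3.14, 3.14, 3.14].

INTERFACE

Orientations are given as a 3x3 rotation matrix whose columns are the frame's x, y, z axes.
In Python, from rig import bot gives the robot as it stands. The module is installed in compiled form; this text tells all that it offers.
- The arm moves only by the tool servo_tool, never from a script. Its argument "deltas" is one flat list of numbers, 5 for each row, row after row: the closure, from -1 (fully open) to 1 (shut), then the shift along the tool's x, y, z in m, then the turn about the tool's z in degrees. In form: [claw, dx, dy, dz, roll, claw, dx, dy, dz, roll, ...]. A call has exactly 8 rows; each row is the pose to reach, as a shift and turn from the pose commanded when the call began, along the tool's axes at that moment; what a row does not reach only later rows make up. A row lasts 1/12 s, in which the tool goes at most 41.7 mm and 7.16 degrees, less where a joint would pass 70% of its speed; a pose out of reach is approached as far as the arm can. A call with a gripper value outside its range is refused whole. The fingers move at their own pace and stop on an object; the grip force is fixed at half the most. Time passes only in rows, so rows that repeat a pose let the fingers close, or fill a call up. It gives the time, the measured TCP pose, the force and the opening at its end, in the units of the state.
- bot.sense(): the state, without advancing time (a new reading comes with each control period).
- bot.get_image(name): name is "side" or "top"; returns (picture, depth): 400x640x3 uint8, blue, green, red; 400x640 float32, m along the optical axis (not along the pixel's ray), 0 where there is no reading.
- bot.camera_params(name): a dict with "vfov" (degrees; the focal length in pixels is half the picture's height over the tangent of half this angle, whatever the lens; pixels are square), "cx", "cy" (the principal point, pixels), "D" ([k1, k2, p1, p2, k3] as OpenCV has them; the pictures are not rectified), "T" (4x4, takes a point from camera to world coordinates). Camera axes: x right, y up, looking along -z (the intrinsics and any distortion apply to the point x, -y, -z); pixel columns grow to the right and rows downward; lengths in m; the calibration is good to about 2 mm. A picture is of the moment at which its call begins. camera_params takes no time and is no camera call.
- bot.job_done(): hands the job in, once; it reports no verdict.
Trained networks look in the newest picture that a camera, given by its name, has taken for a name from the list of things; names that differ only in an ending like _2 or _b are one class to them, and where a whole thing is asked for, a point or a joint stands for the part that bears it (a point fixed in the world has none). Each returns a list of dicts, best first, with "conf" (0 to 1); they miss things now and then, are a little off and sometimes report something else, mostly with a low value. They report only what shows in the picture. A call takes as long as a camera call. They do not tell look-alikes from the thing itself.
- bot.find_in(camera, query): "at" ([x, y, z] in m, in world coordinates, good to about 4 mm: the middle of the surface that is visible of it).
- bot.regions_of(camera, query): "mask" (400x640 bool, what is visible of it).
The state is a dict: "clock": time; "joint_positions": joint angles; "qd": joint speeds; "tau": joint torques, N m; "tcp_pos": TCP position; "orientation": TCP orientation; "wrist_force": force on the tool from outside, world axes, zero at the start; "moment": the same for the moment, N m; "width": finger opening in m.
Only numpy, scipy, OpenCV 4.12 (cv2) and the standard library are available. Lean on these libraries where they do the work, as an engineer would, in place of code of your own. Each camera call takes 0.05 s, during which the arm holds its last target. There are 200 camera calls.

## Working session

There is one attempt and no reset: what is moved stays moved. The work goes in short steps, Python scripts to look and compute and a tool call to move; the robot and the scene stay as the last step left them, time stands still between calls to the robot, and variables do not carry over. Pictures are saved under pics/ and viewed, about 8 in all and at most 12, crops included, and the job is handed in when it is done.

Besides the shell and the picture viewer there is one more tool, called after "Request:" by a JSON object that holds its "api" and its "payload", one argument or row to a line. servo_tool: Moves the arm, as the interface text tells. Its arguments: {"type":"object","properties":{"deltas":{"type":"array","items":{"type":"number"}}},"required":["deltas"]}

```bash
mkdir -p pics
cat > h.py <<'E'
import numpy as np, cv2
from rig import bot
def K(c):
    p=bot.camera_params(c); f=200/np.tan(np.radians(p["vfov"])/2)
    return np.array([[f,0,p["cx"]],[0,f,p["cy"]],[0,0,1]]),np.array(p["D"],float),np.array(p["T"])
def px2w(c,uv,depth):
    k,D,T=K(c); uv=np.asarray(uv,float).reshape(-1,1,2)
    n=cv2.undistortPoints(uv,k,D).reshape(-1,2); d=np.asarray(depth,float).reshape(-1)
    P=np.c_[n[:,0]*d,-n[:,1]*d,-d]
    return P@T[:3,:3].T+T[:3,3]
def cloud(c,dep,mask):
    v,u=np.nonzero(mask&(dep>0)); return px2w(c,np.c_[u,v],dep[v,u])
def plane(c,uv,z):
    k,D,T=K(c); a=px2w(c,uv,[1.0]*len(np.atleast_2d(uv))); o=T[:3,3]
    r=a-o; return o+r*((z-o[2])/r[:,2])[:,None]
E
python3 - <<'E'
from h import *
for c in("top","side"):
    im,d=bot.get_image(c); cv2.imwrite(f"pics/{c}0.png",im); np.save(f"pics/{c}0.npy",d)
    for q in("big_centre","middle_centre","small_centre","balance","rack","amber","jar","seat"):
        try: print(c,q,[(np.round(r["at"],3).tolist(),round(r["conf"],2)) for r in bot.find_in(c,q)][:4])
        except Exception as e: print(c,q,e)
    print(np.round(K(c)[2],3).tolist(),K(c)[0][0,0])
s=bot.sense();print(s["clock"],s["tcp_pos"],np.round(s["orientation"],3).tolist(),s["wrist_force"],s["width"],bot.grip_point_offset)
E
```

```text
top big_centre [([0.597, -0.246, 0.058], 0.77), ([0.605, 0.18, 0.078], 0.64), ([0.434, -0.248, 0.063], 0.55), ([0.516, -0.235, 0.079], 0.47)]
top middle_centre [([0.517, -0.175, 0.061], 0.64)]
top small_centre [([0.518, -0.296, 0.061], 0.62), ([0.709, -0.272, 0.042], 0.39)]
top balance [([0.561, 0.167, 0.079], 0.72)]
top rack [([0.511, -0.231, 0.028], 0.64)]
top amber [([0.519, -0.175, 0.061], 0.71), ([0.779, -0.148, 0.048], 0.67)]
top jar [([0.711, -0.27, 0.044], 0.7)]
top seat [([0.608, 0.182, 0.079], 0.82)]
[[-0.01, 0.989, -0.145, 0.497], [-1.0, -0.011, -0.01, -0.056], [-0.012, 0.145, 0.989, 0.944], [0.0, 0.0, 0.0, 1.0]] 421.3428308278943
side big_centre [([0.511, -0.23, 0.062], 0.93), ([0.595, -0.238, 0.042], 0.9), ([0.429, -0.24, 0.05], 0.68)]
side middle_centre []
side small_centre [([0.613, 0.183, 0.08], 0.74), ([0.512, -0.293, 0.05], 0.44)]
side balance [([0.518, 0.197, 0.083], 0.6)]
side rack [([0.494, -0.206, 0.03], 0.79)]
side amber [([0.774, -0.144, 0.038], 0.56)]
side jar [([0.699, -0.262, 0.03], 0.64)]
side seat [([0.613, 0.183, 0.082], 0.84), ([0.493, -0.204, 0.032], 0.19)]
[[-0.662, 0.428, -0.615, 0.136], [-0.749, -0.36, 0.556, 0.376], [0.017, 0.829, 0.559, 0.532], [0.0, 0.0, 0.0, 1.0]] 439.6497374511414
0.9 [ 0.26308489 -0.53927724  0.23132798] [[0.899, 0.438, 0.0], [0.438, -0.899, -0.0], [0.0, 0.0, -1.0]] [-0.4312919   1.02064286  0.22875146] 0.0851589439281542 0.0187
```

View pics/top0.png

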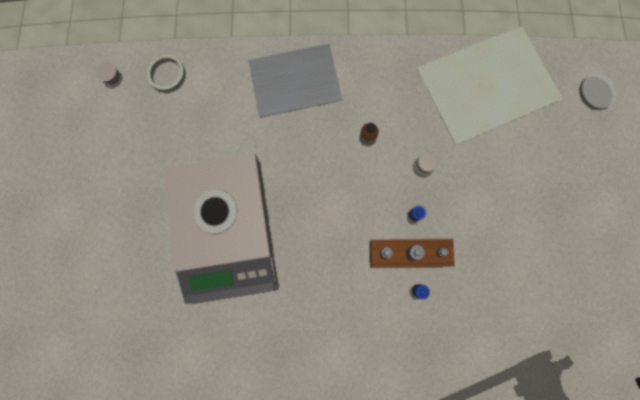

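View pics/side0.png

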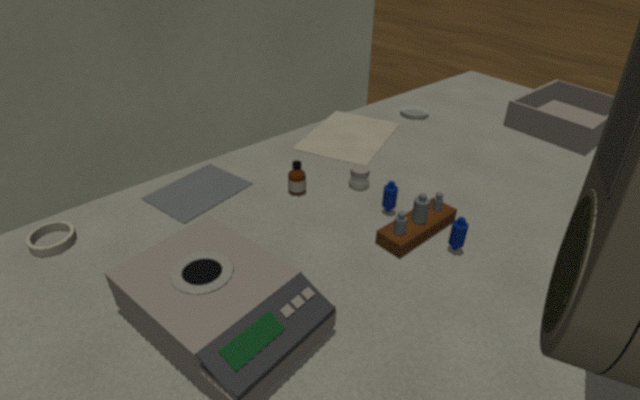

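Candidates (top picture): steel weights at (387,253), (417,253) and (443,252) in the rack, and blue look-alikes at (418,213) and (421,292) on the bench. The biggest steel one is in the middle hole at (417,253). In the side picture it is at (421,208). Next I check it in a crop and measure.

Run:
```python
from h import *
out=[]
for c,(u,v) in(("top",(412,253)),("side",(422,215))):
    im=cv2.imread(f"pics/{c}0.png"); a=im[v-50:v+50,u-65:u+65]; out.append(cv2.resize(a,None,fx=3,fy=4 if 0 else 3,interpolation=cv2.INTER_CUBIC))
cv2.imwrite("pics/crop.png",np.hstack(out))
def circ(P):
    A=np.c_[2*P[:,:2],np.ones(len(P))]; s=np.linalg.lstsq(A,(P[:,:2]**2).sum(1),rcond=None)[0]; return s[:2],np.sqrt(s[2]+s[:2]@s[:2])
for c in("top","side"):
    d=np.load(f"pics/{c}0.npy"); im=cv2.imread(f"pics/{c}0.png")
    vv,uu=np.mgrid[:400,:640]; W=px2w(c,np.c_[uu.ravel(),vv.ravel()],d.ravel()).reshape(400,640,3)
    # rack top
    X,Y,Z=W[...,0],W[...,1],W[...,2]
    m=(abs(X-.511)<.05)&(abs(Y+.232)<.12)&(abs(Z-.030)<.007)
    r=cv2.minAreaRect(W[m][:,:2].astype(np.float32)); print(c,"rack",r,m.sum(),np.median(Z[m]))
    for y in(-.175,-.232,-.296):
        m=(abs(X-.511)<.03)&(abs(Y-y)<.025)&(Z>.042)
        P=W[m]; print(" weight",m.sum(),P.mean(0).round(4),P.min(0).round(3),P.max(0).round(3))
        mm=m&(Z>np.percentile(P[:,2],95)-.008); print("  topmid",W[mm].mean(0).round(4))
    # seat dark disc
    g=cv2.cvtColor(im,cv2.COLOR_BGR2GRAY); m=((g<60)&(np.hypot(X-.61,Y-.182)<.045)).astype(np.uint8)
    cn=max(cv2.findContours(m,cv2.RETR_EXTERNAL,cv2.CHAIN_APPROX_NONE)[0],key=cv2.contourArea).reshape(-1,2)
    P=plane(c,cn,.0795); print(" disc",circ(P),m.sum(),"Z",np.median(Z[m>0]), P.min(0),P.max(0))
    hs=(cv2.cvtColor(im,cv2.COLOR_BGR2HSV)); 
    m=((abs(Z-.080)<.008)&(abs(X-.57)<.2)&(abs(Y-.17)<.17)); print(" housing",cv2.minAreaRect(W[m][:,:2].astype(np.float32)))
```

```text
top rack ((0.5193347930908203, -0.2377299815416336), (0.1807965189218521, 0.06072947755455971), 89.09098052978516) 1928 0.03049315292387711
 weight 106 [ 0.5186 -0.1758  0.0662] [ 0.509 -0.188  0.044] [ 0.53  -0.166  0.078]
  topmid [ 0.5189 -0.1771  0.0748]
 weight 202 [ 0.5183 -0.2346  0.0752] [ 0.504 -0.25   0.042] [ 0.532 -0.223  0.093]
  topmid [ 0.5184 -0.2374  0.0886]
 weight 71 [ 0.5179 -0.2945  0.0603] [ 0.509 -0.303  0.045] [ 0.526 -0.288  0.07 ]
  topmid [ 0.5179 -0.2966  0.0659]
 disc (array([0.60733963, 0.18142973]), np.float64(0.026916544842925997)) 544 Z 0.07888337136134754 [0.57975838 0.15435793 0.0795    ] [0.63452616 0.20768692 0.0795    ]
 housing ((0.5898351073265076, 0.17860443890094757), (0.2548198699951172, 0.20193272829055786), 8.541943550109863)
side rack ((0.5160194635391235, -0.23751401901245117), (0.18279120326042175, 0.06287624686956406), 89.74427032470703) 1320 0.029225509009261408
 weight 200 [ 0.5138 -0.1733  0.0592] [ 0.505 -0.187  0.042] [ 0.528 -0.166  0.075]
  topmid [ 0.5161 -0.1759  0.0715]
 weight 344 [ 0.512  -0.2312  0.0651] [ 0.501 -0.252  0.042] [ 0.53  -0.221  0.088]
  topmid [ 0.5143 -0.2355  0.0841]
 weight 105 [ 0.5134 -0.2945  0.0545] [ 0.506 -0.306  0.042] [ 0.524 -0.287  0.066]
  topmid [ 0.5142 -0.2959  0.0619]
 disc (array([0.60612028, 0.17912732]), np.float64(0.027366083480434386)) 766 Z 0.0767126276406836 [0.57843297 0.15072904 0.0795    ] [0.63428421 0.20761098 0.0795    ]
 housing ((0.5919581055641174, 0.1771426945924759), (0.2504251003265381, 0.2024313360452652), 8.75855541229248)
```

View pics/crop.png

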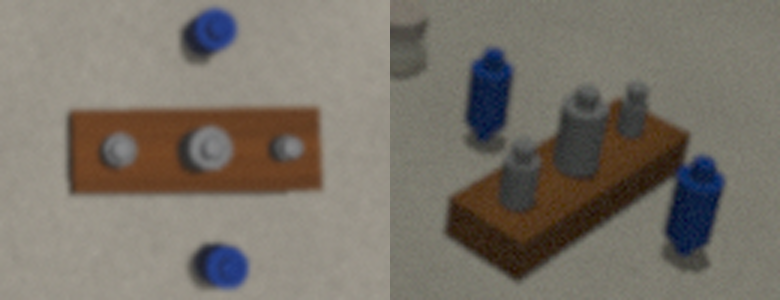

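The crop confirms it: the wide steel cylinder in the middle hole (top picture (417,253)) is the biggest. The blue ones stand off the rack on either side along x. Moving above it with the jaws along world x, partly closed.

Request:
{"api": "servo_tool", "payload": {
  "deltas": [-0.3,0.04,-0.018,0.01,-7,-0.3,0.08,-0.036,0.02,-14,-0.3,0.12,-0.053,0.03,-21,-0.3,0.16,-0.071,0.04,-28,-0.3,0.2,-0.089,0.05,-35,-0.3,0.24,-0.107,0.06,-42,-0.3,0.275,-0.122,0.07,-49,-0.3,0.31,-0.138,0.07,-56]
}}

```text
clock: 1.57
tcp_pos: [0.4727, -0.2878, 0.1608]
orientation: [[0.133, 0.991, -0.001], [0.991, -0.133, 0.001], [0.001, -0.001, -1.0]]
wrist_force: [0.6, -0.8, -0.4]
width: 0.0555
```

Request:
{"api": "servo_tool", "payload": {
  "deltas": [-0.3,0.012,0.008,0,-4,-0.3,0.024,0.015,0,-8,-0.3,0.036,0.022,0.01,-8,-0.3,0.047,0.03,0.02,-8,-0.3,0.047,0.03,0.03,-8,-0.3,0.047,0.03,0.03,-8,-0.3,0.047,0.03,0.03,-8,-0.3,0.047,0.03,0.03,-8]
}}

```text
clock: 2.23
tcp_pos: [0.5081, -0.2481, 0.1321]
orientation: [[0.002, 1.0, -0.001], [1.0, -0.002, 0.0], [0.0, -0.001, -1.0]]
wrist_force: [-0.5, 0.1, 1.0]
width: 0.0555
```

Request:
{"api": "servo_tool", "payload": {
  "deltas": [-0.3,0.011,0.009,0,0,-0.3,0.011,0.009,0,0,-0.3,0.011,0.009,0.025,0,-0.3,0.011,0.009,0.05,0,-0.3,0.011,0.009,0.075,0,-0.3,0.011,0.009,0.09,0,-0.3,0.011,0.009,0.09,0,-0.3,0.011,0.009,0.09,0]
}}

```text
clock: 2.9
tcp_pos: [0.5172, -0.2362, 0.042]
orientation: [[0.0, 1.0, -0.001], [1.0, -0.0, 0.001], [0.001, -0.001, -1.0]]
wrist_force: [-0.2, -0.4, 0.8]
width: 0.0556
```

Request:
{"api": "servo_tool", "payload": {
  "deltas": [-0.1,0,0,0,0,0.1,0,0,0,0,0.2,0,0,0,0,0.3,0,0,0,0,0.5,0,0,0,0,0.8,0,0,0,0,1,0,0,0,0,1,0,0,0,0]
}}

```text
clock: 3.57
tcp_pos: [0.5186, -0.2371, 0.0439]
orientation: [[0.0, 1.0, 0.002], [1.0, -0.0, -0.001], [-0.001, 0.002, -1.0]]
wrist_force: [-1.7, 0.3, 7.6]
width: 0.0286
```

Request:
{"api": "servo_tool", "payload": {
  "deltas": [1,0,0,0,0,1,0,0,-0.01,0,1,0,0,-0.02,0,1,0,0,-0.035,0,1,0,0,-0.05,0,1,0,0,-0.07,0,1,0,0,-0.09,0,1,0,0,-0.11,0]
}}

```text
clock: 4.23
tcp_pos: [0.5176, -0.2364, 0.1541]
orientation: [[-0.0, 1.0, 0.0], [1.0, 0.0, -0.0], [-0.0, 0.0, -1.0]]
wrist_force: [0.0, -0.5, -3.1]
width: 0.0285
```

Request:
{"api": "servo_tool", "payload": {
  "deltas": [1,0.025,0.005,0,0,1,0.065,0.014,0,0,1,0.105,0.023,0,0,1,0.145,0.032,0,0,1,0.185,0.04,0,0,1,0.225,0.049,0,0,1,0.265,0.058,0,0,1,0.295,0.064,0,0]
}}

```text
clock: 4.9
tcp_pos: [0.5821, 0.0619, 0.1536]
orientation: [[-0.001, 1.0, 0.001], [1.0, 0.001, 0.001], [0.001, 0.001, -1.0]]
wrist_force: [0.6, -0.9, -2.4]
width: 0.029
```

Request:
{"api": "servo_tool", "payload": {
  "deltas": [1,0.03,0.006,0,0,1,0.06,0.012,0,0,1,0.09,0.018,0,0,1,0.11,0.022,0,0,1,0.12,0.025,0.01,0,1,0.12,0.025,0.02,0,1,0.12,0.025,0.03,0,1,0.12,0.025,0.03,0]
}}

```text
clock: 5.57
tcp_pos: [0.6044, 0.1768, 0.1184]
orientation: [[0.001, 1.0, -0.006], [1.0, -0.001, -0.002], [-0.002, -0.006, -1.0]]
wrist_force: [0.1, -0.5, -2.5]
width: 0.0285
```

Run:
```python
from h import *
s=bot.sense(); print(s["clock"],s["tcp_pos"],s["wrist_force"],s["moment"])
out=[]
for c in("side","top"):
    im,d=bot.get_image(c); np.save(f"pics/{c}1.npy",d); cv2.imwrite(f"pics/{c}1.png",im)
    k,D,T=K(c); p=np.linalg.inv(T)@np.array([.606,.18,.1,1]); 
    u=cv2.projectPoints(np.array([[p[0],-p[1],-p[2]]]),np.zeros(3),np.zeros(3),k,D)[0].ravel().astype(int); print(c,u)
    a=im[max(0,u[1]-65):u[1]+65,max(0,u[0]-65):u[0]+65]; out.append(cv2.resize(a,(390,390),interpolation=cv2.INTER_CUBIC))
cv2.imwrite("pics/crop1.png",np.hstack(out))
```

```text
5.5667 [0.60443084 0.17675078 0.11836285] [ 0.09889152 -0.45152019 -2.47482543] [ 0.00835683  0.0452641  -0.01430879]
side [199 261]
top [212 210]
```

View pics/crop1.png

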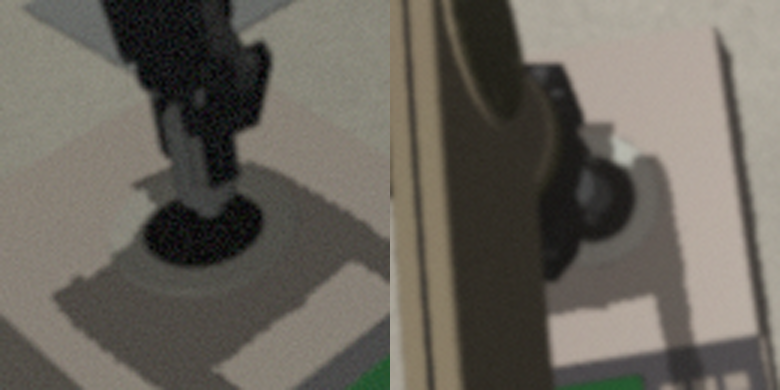

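The weight hangs between the fingers over the seat: stem tip at side px (204,267), black disc at (202,272). Descending near the start of the first search ring.

Request:
{"api": "servo_tool", "payload": {
  "deltas": [1,0.004,0.007,0.005,0,1,0.004,0.007,0.008,0,1,0.004,0.007,0.01,0,1,0.004,0.007,0.011,0,1,0.004,0.007,0.012,0,1,0.004,0.007,0.012,0,1,0.004,0.007,0.012,0,1,0.004,0.007,0.012,0]
}}

```text
clock: 6.33
tcp_pos: [0.6138, 0.1826, 0.1106]
orientation: [[-0.0, 1.0, 0.0], [1.0, 0.0, 0.0], [0.0, 0.0, -1.0]]
wrist_force: [0.5, -0.0, -2.5]
width: 0.0285
```

Request:
{"api": "servo_tool", "payload": {
  "deltas": [1,-0.0015,-0.002,0.001,0,1,-0.0015,-0.002,0.002,0,1,-0.0015,-0.002,0.003,0,1,-0.0015,-0.002,0.004,0,1,-0.0015,-0.002,0.005,0,1,-0.0015,-0.002,0.006,0,1,-0.0015,-0.002,0.006,0,1,-0.0015,-0.002,0.006,0]
}}

```text
clock: 7.0
tcp_pos: [0.6119, 0.1811, 0.1048]
orientation: [[-0.0, 1.0, 0.0], [1.0, 0.0, 0.0], [0.0, 0.0, -1.0]]
wrist_force: [-1.9, -0.3, 3.3]
width: 0.0286
```

Contact: about 5.8 N on the seat (roughly 1.5 mm). Starting the first ring, r≈4.5 mm.

Request:
{"api": "servo_tool", "payload": {
  "deltas": [1,0.0006,0,0.0004,0,1,0.0012,-0.0002,0.0008,0,1,0.0018,-0.0004,0.0008,0,1,0.0023,-0.0006,0.0008,0,1,0.0028,-0.0009,0.0008,0,1,0.0032,-0.0013,0.0008,0,1,0.0036,-0.0018,0.0008,0,1,0.0039,-0.0022,0.0008,0]
}}

```text
clock: 7.67
tcp_pos: [0.6099, 0.1851, 0.1039]
orientation: [[0.0, 1.0, 0.001], [1.0, -0.0, 0.0], [0.0, 0.001, -1.0]]
wrist_force: [1.3, -1.2, 4.2]
width: 0.0284
```

Request:
{"api": "servo_tool", "payload": {
  "deltas": [1,0.0003,-0.0006,0,0,1,0.0005,-0.0012,0,0,1,0.0006,-0.0018,0,0,1,0.0006,-0.0023,0,0,1,0.0006,-0.0028,0,0,1,0.0005,-0.0034,0,0,1,0.0003,-0.004,0,0,1,0,-0.0045,0,0]
}}

```text
clock: 8.33
tcp_pos: [0.6049, 0.1852, 0.1036]
orientation: [[-0.0, 1.0, 0.0], [1.0, 0.0, 0.0], [0.0, 0.0, -1.0]]
wrist_force: [1.6, 1.6, 4.7]
width: 0.0288
```

Request:
{"api": "servo_tool", "payload": {
  "deltas": [1,-0.0004,-0.0004,0,0,1,-0.0008,-0.0009,0,0,1,-0.0013,-0.0013,0,0,1,-0.0017,-0.0016,0,0,1,-0.0022,-0.0019,0,0,1,-0.0028,-0.0021,0,0,1,-0.0034,-0.0022,0,0,1,-0.004,-0.0022,0,0]
}}

```text
clock: 9.0
tcp_pos: [0.6025, 0.181, 0.1034]
orientation: [[-0.0, 1.0, -0.001], [1.0, 0.0, 0.0], [0.0, -0.001, -1.0]]
wrist_force: [0.3, 1.8, 4.1]
width: 0.0287
```

Request:
{"api": "servo_tool", "payload": {
  "deltas": [1,-0.0006,0,0,0,1,-0.0012,0.0002,0,0,1,-0.0018,0.0004,0,0,1,-0.0023,0.0006,0,0,1,-0.0028,0.0009,0,0,1,-0.0032,0.0013,0,0,1,-0.0036,0.0018,0,0,1,-0.0039,0.0022,0,0]
}}

```text
clock: 9.67
tcp_pos: [0.6048, 0.1768, 0.1033]
orientation: [[0.0, 1.0, -0.001], [1.0, -0.0, -0.0], [-0.0, -0.001, -1.0]]
wrist_force: [-1.7, 0.7, 4.4]
width: 0.0286
```

Request:
{"api": "servo_tool", "payload": {
  "deltas": [1,-0.0003,0.0006,0,0,1,-0.0005,0.0012,0,0,1,-0.0006,0.0018,0,0,1,-0.0006,0.0023,0,0,1,-0.0006,0.0028,0,0,1,-0.0005,0.0034,0,0,1,-0.0003,0.004,0,0,1,0,0.0045,0,0]
}}

```text
clock: 10.33
tcp_pos: [0.6096, 0.1768, 0.1035]
orientation: [[0.0, 1.0, 0.0], [1.0, -0.0, -0.0], [-0.0, 0.0, -1.0]]
wrist_force: [-2.2, -1.0, 5.3]
width: 0.0283
```

Request:
{"api": "servo_tool", "payload": {
  "deltas": [1,0.0004,0.0004,0,0,1,0.0008,0.0009,0,0,1,0.0013,0.0013,0,0,1,0.0017,0.0016,0,0,1,0.0022,0.0019,0,0,1,0.0028,0.0021,0,0,1,0.0034,0.0022,0,0,1,0.004,0.0022,0,0]
}}

```text
clock: 11.0
tcp_pos: [0.612, 0.181, 0.1037]
orientation: [[0.0, 1.0, 0.001], [1.0, -0.0, -0.0], [-0.0, 0.001, -1.0]]
wrist_force: [-1.3, -2.9, 5.3]
width: 0.0283
```

Request:
{"api": "servo_tool", "payload": {
  "deltas": [1,0,0.0005,0,0,1,0,0.001,0,0,1,0,0.0015,0,0,1,0,0.002,0,0,1,0,0.0025,0,0,1,0,0.003,0,0,1,0,0.0035,0,0,1,0,0.0038,0,0]
}}

```text
clock: 11.67
tcp_pos: [0.6152, 0.1815, 0.1034]
orientation: [[-0.0, 1.0, -0.001], [1.0, 0.0, 0.001], [0.001, -0.001, -1.0]]
wrist_force: [-1.6, -0.2, 5.1]
width: 0.0284
```

Request:
{"api": "servo_tool", "payload": {
  "deltas": [1,0.0005,0,0,0,1,0.001,-0.0001,0,0,1,0.0015,-0.0002,0,0,1,0.002,-0.0003,0,0,1,0.0025,-0.0004,0,0,1,0.003,-0.0005,0,0,1,0.0035,-0.0006,0,0,1,0.004,-0.0008,0,0]
}}

```text
clock: 12.33
tcp_pos: [0.615, 0.1851, 0.1037]
orientation: [[0.0, 1.0, 0.001], [1.0, -0.0, 0.0], [0.0, 0.001, -1.0]]
wrist_force: [0.5, -2.2, 4.4]
width: 0.0286
```

Request:
{"api": "servo_tool", "payload": {
  "deltas": [1,0.0004,-0.0004,0,0,1,0.0008,-0.0008,0,0,1,0.0012,-0.0012,0,0,1,0.0016,-0.0016,0,0,1,0.002,-0.002,0,0,1,0.0024,-0.0024,0,0,1,0.0028,-0.0028,0,0,1,0.0032,-0.0032,0,0]
}}

```text
clock: 13.0
tcp_pos: [0.6116, 0.1883, 0.1036]
orientation: [[0.0, 1.0, 0.0], [1.0, -0.0, 0.0], [0.0, 0.0, -1.0]]
wrist_force: [1.1, -2.0, 4.7]
width: 0.0285
```

Request:
{"api": "servo_tool", "payload": {
  "deltas": [1,0.0002,-0.0005,0,0,1,0.0004,-0.001,0,0,1,0.0006,-0.0015,0,0,1,0.0008,-0.002,0,0,1,0.001,-0.0025,0,0,1,0.0011,-0.0031,0,0,1,0.0012,-0.0037,0,0,1,0.0012,-0.0043,0,0]
}}

```text
clock: 13.67
tcp_pos: [0.6072, 0.1896, 0.1036]
orientation: [[-0.0, 1.0, 0.0], [1.0, 0.0, 0.0], [0.0, 0.0, -1.0]]
wrist_force: [2.0, -1.2, 5.3]
width: 0.0287
```

Request:
{"api": "servo_tool", "payload": {
  "deltas": [1,0,-0.0006,0,0,1,-0.0001,-0.0012,0,0,1,-0.0002,-0.0018,0,0,1,-0.0004,-0.0023,0,0,1,-0.0006,-0.0028,0,0,1,-0.0008,-0.0033,0,0,1,-0.001,-0.0038,0,0,1,-0.0012,-0.0043,0,0]
}}

```text
clock: 14.33
tcp_pos: [0.6028, 0.1883, 0.1035]
orientation: [[-0.0, 1.0, -0.0], [1.0, 0.0, 0.0], [0.0, -0.0, -1.0]]
wrist_force: [2.3, 1.7, 5.3]
width: 0.0284
```

Request:
{"api": "servo_tool", "payload": {
  "deltas": [1,-0.0004,-0.0004,0,0,1,-0.0008,-0.0008,0,0,1,-0.0012,-0.0012,0,0,1,-0.0016,-0.0016,0,0,1,-0.002,-0.002,0,0,1,-0.0024,-0.0024,0,0,1,-0.0028,-0.0028,0,0,1,-0.0031,-0.0031,0,0]
}}

```text
clock: 15.0
tcp_pos: [0.5997, 0.1851, 0.1035]
orientation: [[0.0, 1.0, -0.0], [1.0, -0.0, 0.0], [0.0, -0.0, -1.0]]
wrist_force: [1.6, 1.4, 5.2]
width: 0.0286
```

Request:
{"api": "servo_tool", "payload": {
  "deltas": [1,-0.0005,-0.0002,0,0,1,-0.001,-0.0004,0,0,1,-0.0015,-0.0006,0,0,1,-0.002,-0.0008,0,0,1,-0.0025,-0.001,0,0,1,-0.0031,-0.0011,0,0,1,-0.0037,-0.0012,0,0,1,-0.0043,-0.0012,0,0]
}}

```text
clock: 15.67
tcp_pos: [0.5984, 0.1808, 0.1034]
orientation: [[-0.0, 1.0, -0.0], [1.0, 0.0, 0.0], [0.0, -0.0, -1.0]]
wrist_force: [0.2, 2.4, 4.8]
width: 0.0285
```

Request:
{"api": "servo_tool", "payload": {
  "deltas": [1,-0.0006,0,0,0,1,-0.0012,0.0001,0,0,1,-0.0018,0.0002,0,0,1,-0.0023,0.0004,0,0,1,-0.0028,0.0006,0,0,1,-0.0033,0.0008,0,0,1,-0.0038,0.001,0,0,1,-0.0043,0.0012,0,0]
}}

```text
clock: 16.33
tcp_pos: [0.5999, 0.1758, 0.103]
orientation: [[0.0, 1.0, 0.0], [1.0, -0.0, -0.001], [-0.001, 0.0, -1.0]]
wrist_force: [1.6, -0.2, -1.1]
width: 0.0287
```

Fz collapsed from 4.8 to −1.1 N at about (0.600, 0.176), so the stem is entering the hole. Lowering gently.

Request:
{"api": "servo_tool", "payload": {
  "deltas": [1,0,0,0,0,1,0,0,0,0,1,0,0,0.0005,0,1,0,0,0.001,0,1,0,0,0.0015,0,1,0,0,0.002,0,1,0,0,0.002,0,1,0,0,0.002,0]
}}

```text
clock: 17.0
tcp_pos: [0.6, 0.1762, 0.1015]
orientation: [[0.0, 1.0, 0.0], [1.0, -0.0, -0.0], [-0.0, 0.0, -1.0]]
wrist_force: [4.8, -3.4, -1.3]
width: 0.0286
```

Request:
{"api": "servo_tool", "payload": {
  "deltas": [1,-0.0002,0.0003,0,0,1,-0.0004,0.0006,0,0,1,-0.0004,0.0006,0.0005,0,1,-0.0004,0.0006,0.001,0,1,-0.0004,0.0006,0.0015,0,1,-0.0004,0.0006,0.002,0,1,-0.0004,0.0006,0.002,0,1,-0.0004,0.0006,0.002,0]
}}

```text
clock: 17.67
tcp_pos: [0.6003, 0.1761, 0.0993]
orientation: [[-0.0, 1.0, -0.0], [1.0, 0.0, -0.0], [-0.0, -0.0, -1.0]]
wrist_force: [2.8, -2.6, -2.6]
width: 0.0284
```

Request:
{"api": "servo_tool", "payload": {
  "deltas": [1,-0.0002,0.0003,0,0,1,-0.0004,0.0005,0,0,1,-0.0004,0.0005,0.001,0,1,-0.0004,0.0005,0.002,0,1,-0.0004,0.0005,0.003,0,1,-0.0004,0.0005,0.004,0,1,-0.0004,0.0005,0.004,0,1,-0.0004,0.0005,0.004,0]
}}

```text
clock: 18.33
tcp_pos: [0.6006, 0.1759, 0.0953]
orientation: [[-0.0, 1.0, -0.001], [1.0, 0.0, 0.0], [0.0, -0.001, -1.0]]
wrist_force: [-0.1, 0.4, -1.6]
width: 0.0285
```

Request:
{"api": "servo_tool", "payload": {
  "deltas": [1,0,0,0.0006,0,1,0,0,0.0012,0,1,0,0,0.0018,0,1,0,0,0.0023,0,1,0,0,0.0027,0,1,0,0,0.003,0,1,0,0,0.003,0,1,0,0,0.003,0]
}}

```text
clock: 19.0
tcp_pos: [0.6009, 0.1758, 0.0925]
orientation: [[-0.0, 1.0, -0.0], [1.0, 0.0, 0.0], [0.0, -0.0, -1.0]]
wrist_force: [0.1, 0.3, -3.1]
width: 0.0286
```

Request:
{"api": "servo_tool", "payload": {
  "deltas": [1,0,0,0.0003,0,1,0,0,0.0006,0,1,0,0,0.0009,0,1,0,0,0.0012,0,1,0,0,0.0012,0,1,0,0,0.0012,0,1,0,0,0.0012,0,1,0,0,0.0012,0]
}}

```text
clock: 19.67
tcp_pos: [0.6011, 0.1758, 0.0916]
orientation: [[-0.0, 1.0, 0.001], [1.0, 0.0, 0.0], [0.0, 0.001, -1.0]]
wrist_force: [-1.9, -0.5, 3.0]
width: 0.0287
```

Shoulder contact is felt at about the expected depth (14 mm below first contact). Easing off, then opening slowly.

Request:
{"api": "servo_tool", "payload": {
  "deltas": [1,0,0,-0.0006,0,0.6,0,0,-0.0006,0,0.4,0,0,-0.0006,0,0.3,0,0,-0.0006,0,0.2,0,0,-0.0006,0,0.1,0,0,-0.0006,0,0,0,0,-0.0006,0,-0.2,0,0,-0.0006,0]
}}

```text
clock: 20.33
tcp_pos: [0.6008, 0.1757, 0.0919]
orientation: [[-0.0, 1.0, -0.0], [1.0, 0.0, -0.0], [-0.0, -0.0, -1.0]]
wrist_force: [-1.4, -0.4, -0.8]
width: 0.0509
```

Request:
{"api": "servo_tool", "payload": {
  "deltas": [-0.3,0,0,0,0,-0.3,0,0,0,0,-0.3,0,0,-0.01,0,-0.3,0,0,-0.03,0,-0.3,0,0,-0.05,0,-0.3,0,0,-0.07,0,-0.3,0,0,-0.09,0,-0.3,0,0,-0.11,0]
}}

```text
clock: 21.0
tcp_pos: [0.6009, 0.1758, 0.2039]
orientation: [[0.0, 1.0, 0.001], [1.0, -0.0, 0.0], [0.0, 0.001, -1.0]]
wrist_force: [0.6, 0.2, 0.1]
width: 0.0557
```

Request:
{"api": "servo_tool", "payload": {
  "deltas": [-0.3,-0.03,0,0,0,-0.3,-0.07,0,0,0,-0.3,-0.11,0,0,0,-0.3,-0.15,0,0,0,-0.3,-0.19,0,0,0,-0.3,-0.22,0,0,0,-0.3,-0.24,0,0,0,-0.3,-0.24,0,0,0]
}}

```text
clock: 21.67
tcp_pos: [0.6008, -0.0687, 0.2029]
orientation: [[0.004, 1.0, 0.001], [1.0, -0.004, -0.002], [-0.002, 0.001, -1.0]]
wrist_force: [-0.2, 0.1, 0.4]
width: 0.0553
```

Run:
```python
from h import *
out=[]
for c in("side","top"):
    im,d=bot.get_image(c); cv2.imwrite(f"pics/{c}2.png",im)
    k,D,T=K(c); p=np.linalg.inv(T)@np.array([.6,.178,.1,1])
    u=cv2.projectPoints(np.array([[p[0],-p[1],-p[2]]]),np.zeros(3),np.zeros(3),k,D)[0].ravel().astype(int)
    a=im[u[1]-65:u[1]+65,u[0]-65:u[0]+65]; out.append(cv2.resize(a,(390,390),interpolation=cv2.INTER_CUBIC))
    vv,uu=np.mgrid[:400,:640]; W=px2w(c,np.c_[uu.ravel(),vv.ravel()],d.ravel()).reshape(400,640,3)
    m=(np.hypot(W[...,0]-.601,W[...,1]-.176)<.028)&(W[...,2]>.09)&(W[...,2]<.16); P=W[m]
    print(c,m.sum(),"zmax",np.percentile(P[:,2],[50,90,98,100]).round(4),"knob",P[P[:,2]>P[:,2].max()-.008].mean(0).round(4))
    for q in("middle_centre","small_centre","amber","jar"):
        print(c,q,[(np.round(r["at"],3).tolist(),round(r["conf"],2)) for r in bot.find_in(c,q)][:3])
cv2.imwrite("pics/crop2.png",np.hstack(out)); s=bot.sense(); print(s["clock"],s["tcp_pos"],s["wrist_force"])
```

```text
side 577 zmax [0.1175 0.1323 0.1352 0.1367] knob [0.5982 0.175  0.1336]
side middle_centre [([0.514, -0.177, 0.058], 0.62)]
side small_centre [([0.512, -0.296, 0.052], 0.71)]
side amber [([0.773, -0.143, 0.035], 0.86), ([0.514, -0.172, 0.057], 0.72)]
side jar [([0.698, -0.263, 0.028], 0.59)]
top 238 zmax [0.1246 0.1361 0.1378 0.1403] knob [0.6008 0.174  0.1362]
top middle_centre []
top small_centre [([0.517, -0.294, 0.059], 0.45)]
top amber []
top jar [([0.708, -0.269, 0.045], 0.76), ([0.61, 0.179, 0.077], 0.23)]
22.1667 [ 0.60092839 -0.06343041  0.20194576] [ 0.88071154  0.51239022 -0.34782953]
```

View pics/crop2.png

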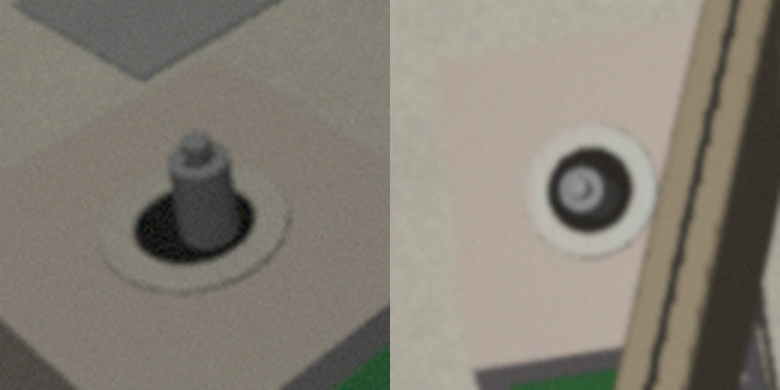

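The weight stands upright in the seat. The knob top measures 0.135–0.138 m against 0.136 m expected fully home, and the shoulder meets the black disc.

```bash
python3 -c "
from rig import bot
print(bot.job_done(), bot.sense()['clock'])"
```

```text
the job is handed in; nothing more can be done
the job is handed in; nothing more can be done
```

The biggest steel weight now stands upright in the balance seat, and I have handed the job in at about 22 s of the 61 s allowed. I lifted it from the rack's middle hole and felt for the seat's hole in two rings. The stem dropped in at about (0.600, 0.176), roughly 8.5 mm from the seat's centre.

- **Fully home:** shoulder contact came about 14 mm below first contact, which matches the stem length. The knob top measures 0.135–0.138 m against 0.136 m expected, and the pictures show the shoulder down on the seat.
- **Press force:** readings taken at the end of each move put the load on the seat at no more than about 8 N. That is roughly 3 mm of sink, against overload at 7 mm.
- **Other items:** the small weight and the jar were found where they started, in both cameras. The middle weight and the bottle were confirmed by the side camera only, because the network missed them in the last top picture. I did not re-check the two blue look-alikes; the arm never went back to them after the lift.

The gripper was open and clear of everything when I handed in.

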